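# Uncap the rub shaker and slide it into the grill-side caddy

## Robot

A 6-joint arm with a two-finger parallel gripper is mounted at the origin on the work surface. World frame = base frame: x ahead of the robot, y to its left, z up, the work surface at z = 0. Lengths are in mm, angles in rad, forces in N, time in s.
With the tool pointing down it reaches from about 275 to 750 mm from the base axis. Payload 10.2 kg.
Tool frame: the origin (TCP) lies midway between the tips of the shut fingers; the grasp point (between the pads) lies 19 mm behind it; z points along the fingers, y is the direction in which the jaws open and shut (so a half turn about z gives the same grasp; the last joint's range is limited). The gripper opens to 85 mm and grips with 20 to 120 N. Pads are 22 mm wide; open, the fingers measure 114 mm over their backs; the gripper's body (76 mm by 85 mm) begins 54 mm behind the grasp point. The pads swing forward as they close: fully open they stand 13 mm farther back than shut.
Start: joints at [-1.498, 0.313, 1.498, -0, 1.331, -0.223], TCP at [153.027, -502.209, 231.294] pointing down, gripper open.
Joint ranges: [-2.94, 2.94], [-0.97, 2.17], [0.19, 2.56], [-1.23, 4.37], [0.02, 3.11], [-2.88, 2.88]. Speed limits (rad/s): [2.39, 2.39, 3.01, 3.14, 3.14, 3.14].

## Interface

Orientations are given as a unit quaternion [w, x, y, z].
In Python, from rig import sense, optics, ctrl gives the robot as it stands.
- The arm moves only by the tool play_rows, never from a script. Its argument "plan" is a list of rows, each a list of 7 numbers: the shift along the world's x, y, z in mm, then the turn, a rotation vector about the world's x, y, z in rad, then the opening, from -1 (shut) to 1 (fully open), so that 0 is half open. A call has 1 to 5 rows; each row shifts and turns the pose as measured when the row begins; what a row does not reach is not made up. A row lasts 1/12 s, in which the tool goes at most 41.7 mm and 7.16 degrees, less where a joint would pass 70% of its speed; a pose out of reach is approached as far as the arm can. A call is refused whole if a number of a shift passes 41.7 or a number of a turn 0.125, either way. A call with a gripper value outside its range is refused whole. The fingers move at their own pace and stop on an object; "grip_force" is the grip in N (left out, the last holds). Time passes only in rows, so rows that do not move let the fingers close. It gives the time, the measured TCP pose, the force and the opening at its end, in the units of the state.
- sense(): the state, without advancing time (a new reading comes with each control period).
- optics.capture(name): name is "side" or "top" or "wrist"; returns a dict with "img" (384x512x3 uint8, blue, green, red), "fx", "fy", "cx", "cy" (pixels), "world_to_cam" (4x4, takes a point from world to camera coordinates). Camera axes: x right, y up, looking along -z (the intrinsics and any distortion apply to the point x, -y, -z); pixel columns grow to the right and rows downward; lengths in mm; the calibration is good to about 2 mm. A picture is of the moment at which its call begins. There is no depth.
- ctrl.finish_job(): hands the job in, once; it reports no verdict.
The state is a dict: "time_s": time; "joints": joint angles; "dq": joint speeds; "tau": joint torques, N m; "eef_pos": TCP position; "ee_rot": TCP orientation; "force": force on the tool from outside, world axes, zero at the start; "wrist_torque": the same for the moment, N m; "grip_width": opening from 0.0 (shut) to 1.0 (fully open).
Only numpy, scipy, OpenCV 4.12 (cv2) and the standard library are available. Lean on these libraries where they do the work, as an engineer would, in place of code of your own. Each camera call takes 0.05 s, during which the arm holds its last target. There are 200 camera calls.

## Task

Get the rub ready for grilling: lift the red cap off the steel shaker and set it down, open side down, in the empty cap dish, without dropping it. Then slide the open shaker along the counter, without lifting it or touching its bare sprinkle top, into the free bay of the wooden caddy (the one with the green mat) until it stands right against the caddy's back wall. Leave the yellow tin in its bay and do not shift the yellow cap, the oil bottle or the pepper mill.

Things in the scene. Friction and masses are not known exactly. Their poses are not given: they have to be found in the camera images.
- shaker: squat round steel shaker with a red band, loose on the counter, 92 mm diameter (wider than most grippers), 72 mm high to its flat shoulder, then the narrower sprinkle top; about 0.45 kg. Origin: centre of its underside, z up along its axis.
- sprinkle_top: the shaker's aluminium sprinkle top, part of the shaker: a neck of 33 mm diameter rising 18 mm above the shoulder (its top is 90 mm above the counter), hidden inside the cap at the start. Origin: centre of its foot, on the shoulder.
- cap: red plastic cap, hollow, 44 mm outside diameter, 38 mm inside, 40 mm high, closed on top with a white spot; at the start it stands loose over the sprinkle top, its rim on the shaker's shoulder (rim 72 mm, top 112 mm above the counter); 35 g. Origin: centre of its open lower rim, z up towards the closed top.
- dish_free: the empty one of two alike shallow dark steel cap dishes, fixed to the counter: 62 mm outside diameter, 54 mm inside, rim 11 mm high, inner floor 3 mm above the counter. Origin: centre of its underside.
- dish_taken: the other dish, the same size, holding the yellow cap. Origin: centre of its underside.
- parked_cap: yellow cap of the same shape and size as the red one, standing in its dish, not to be disturbed. Origin: centre of its lower rim.
- caddy: wooden three-sided caddy fixed to the counter, without a floor: back wall and two side walls, 45 mm high and 5 mm thick, open in front (its -x side). Inside 100 mm deep (x from -50 to +50 mm) and 205 mm wide (y from -102.5 to +102.5 mm): two bays side by side, one taken by the tin. Origin: centre of the inside, at counter height; x points to the back wall, y to the left.
- bay_mat: flat green disc, 88 mm diameter, under 1 mm thick and no obstacle, which marks the free bay. Origin: its centre, where the shaker's axis is when the shaker touches the back wall in the middle of the bay (the back wall's face is 47 mm beyond it).
- tin: yellow square tin, 90 x 90 mm, 74 mm high plus a bare 33 mm neck 18 mm high, loose in the other bay of the caddy; 0.45 kg. Origin: centre of its underside.
- oil_bottle: green oil bottle, 64 mm diameter, 210 mm high, standing on the counter to the left; bystander. Origin: centre of its underside.
- mill: dark wooden pepper mill, 58 mm diameter, 167 mm high, standing at the far right; bystander. Origin: centre of its underside.
Not all that is in view belongs to the job. Several things have the shape of the cap; the one meant has the colours described above. Of the things shaped like the shaker, the steel one is meant.

How it is judged:
By the outcome, as a careful person would: the job done as asked, in the order asked, and still so for the second after the job is handed in, with the robot touching nothing.
It also fails if it takes over 72 s, if anything falls off the work surface, if the arm or the gripper's body presses on something with over 40 N, if the wrist force passes 120 N, or if a joint passes its speed limit or range.

## Working session

There is one attempt and no reset: what is moved stays moved. The work goes in short steps, Python scripts to look and compute and a tool call to move; the robot and the scene stay as the last step left them, time stands still between calls to the robot, and variables do not carry over. Pictures are saved under pics/ and viewed, about 8 in all and at most 12, crops included, and the job is handed in when it is done.

Besides the shell and the picture viewer there is one more tool, called after ">>>" as name(argument=value, ...), one argument or row to a line, values as JSON. play_rows: Moves the arm, as the interface text tells. Its arguments: {"type":"object","properties":{"plan":{"type":"array"},"grip_force":{"type":"number"}},"required":["plan"]}

```bash
mkdir -p pics; ls
cat > h.py <<'E'
import numpy as np, cv2
from rig import sense, optics, ctrl
def cap(n):
    c=optics.capture(n); return c
def ray(c,u,v):
    W=np.array(c["world_to_cam"]);R=W[:3,:3];t=W[:3,3]
    d=np.array([(u-c["cx"])/c["fx"],-(v-c["cy"])/c["fy"],-1.])
    return -R.T@t, R.T@d
def atz(c,u,v,z):
    o,d=ray(c,u,v); return (o+d*(z-o[2])/d[2]).round(1)
def proj(c,p):
    W=np.array(c["world_to_cam"]);q=W[:3,:3]@np.array(p,float)+W[:3,3]
    return np.array([c["cx"]+c["fx"]*q[0]/-q[2], c["cy"]+c["fy"]*q[1]/q[2]]).round(1)
E
python3 - <<'E'
from h import *
for n in("top","side"):
    c=cap(n); cv2.imwrite(f"pics/{n}0.png",c["img"]); print({k:v for k,v in c.items() if k!="img"})
    np.save(f"{n}0.npy",c,allow_pickle=True)
print(sense())
E
```

```text
pics
{'fx': 358.4538415620838, 'fy': 358.4538415620838, 'cx': 254.8776707443073, 'cy': 189.99844811144595, 'world_to_cam': array([[-8.32013709e-03, -9.99756413e-01,  2.04423352e-02,
         2.46634985e+01],
       [ 9.97014802e-01, -6.72456949e-03,  7.69172576e-02,
        -5.65982019e+02],
       [-7.67610557e-02,  2.10212729e-02,  9.96827892e-01,
        -8.49848045e+02],
       [ 0.00000000e+00,  0.00000000e+00,  0.00000000e+00,
         1.00000000e+00]])}
{'fx': 447.28432325646463, 'fy': 447.28432325646463, 'cx': 257.90569192689037, 'cy': 187.40944182182582, 'world_to_cam': array([[-9.82999743e-01, -1.82330749e-01,  2.16102490e-02,
         5.57274156e+02],
       [ 1.33469622e-01, -6.28781821e-01,  7.66041305e-01,
        -1.10664291e+02],
       [-1.26084754e-01,  7.55902718e-01,  6.42427985e-01,
        -1.26682607e+03],
       [ 0.00000000e+00,  0.00000000e+00,  0.00000000e+00,
         1.00000000e+00]])}
{'time_s': 0.1, 'joints': array([-1.49840807e+00,  3.13408064e-01,  1.49835651e+00, -2.22556297e-05,
        1.33099253e+00, -2.23400161e-01]), 'dq': array([ 0.00036445, -0.0010716 , -0.00373522, -0.00225281,  0.00183104,
       -0.00053203]), 'tau': array([ 2.79869237e-03, -4.12901974e+01, -2.60144448e+01, -1.89855755e-04,
        3.02044959e-03,  1.86903327e-05]), 'eef_pos': array([ 153.0004397 , -501.97361658,  230.78685901]), 'ee_rot': array([-5.81382735e-04,  9.89083013e-01,  1.47358253e-01,  3.31427415e-05]), 'force': array([-0.8364563 ,  0.47008181, -0.1461254 ]), 'wrist_torque': array([-0.01613926,  0.00934602,  0.02209181]), 'grip_width': 1.003027783382762}
```

View pics/top0.png

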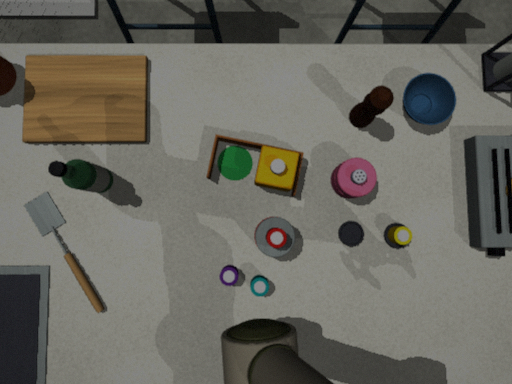

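View pics/side0.png

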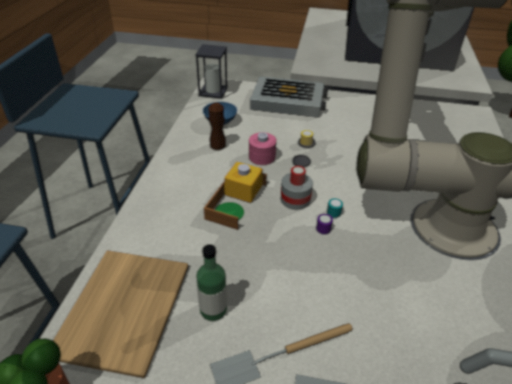

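The top view shows a steel shaker with a red-capped top at (277,237). The pink shaker at (355,178) is a decoy. Of the cap shapes, red (277,238) has the right colour; yellow (400,236), purple (229,275) and teal (260,286) don't. The empty dish is at (351,233), the green mat at (236,163) and the tin at (278,168). I'll confirm with an enlarged crop.

Run:
```python
from h import *
c=np.load("top0.npy",allow_pickle=True).item()
cr=c["img"][125:275,200:390]; cr=cv2.convertScaleAbs(cv2.resize(cr,None,fx=4,fy=4,interpolation=cv2.INTER_CUBIC),alpha=1.5)
for u in range(200,390,20): cv2.putText(cr,str(u),((u-200)*4,10),0,.35,(0,0,255)); cv2.line(cr,((u-200)*4,12),((u-200)*4,18),(0,0,255))
for v in range(130,275,10): cv2.putText(cr,str(v),(0,(v-125)*4),0,.35,(0,0,255))
cv2.imwrite("pics/c1.png",cr)
hsv=cv2.cvtColor(c["img"],cv2.COLOR_BGR2HSV)
def blob(m,n):
    k,l,s,ce=cv2.connectedComponentsWithStats(m.astype(np.uint8))
    for i in range(1,k):
        if s[i,4]>60: print(n,s[i],ce[i].round(1))
H,S,V=hsv[...,0].astype(int),hsv[...,1],hsv[...,2]
blob((H>45)&(H<85)&(S>150)&(V>60),"green")
blob(((H<6)|(H>174))&(S>150)&(V>80),"red")
blob((H>20)&(H<32)&(S>150)&(V>80),"yel")
m=(V<60); m[:200]=0;m[:,:330]=0;m[260:]=0;m[:,375:]=0
blob(m,"dish")
```

```text
green [221 146  31  34 826] [235.6 162.9]
red [267 228  20  20 157] [276.  237.3]
yel [ 255  146   44   43 1143] [276.4 167. ]
yel [394 226  18  19 138] [401.9 235.2]
dish [339 221  25  26 497] [350.8 233.4]
```

View pics/c1.png

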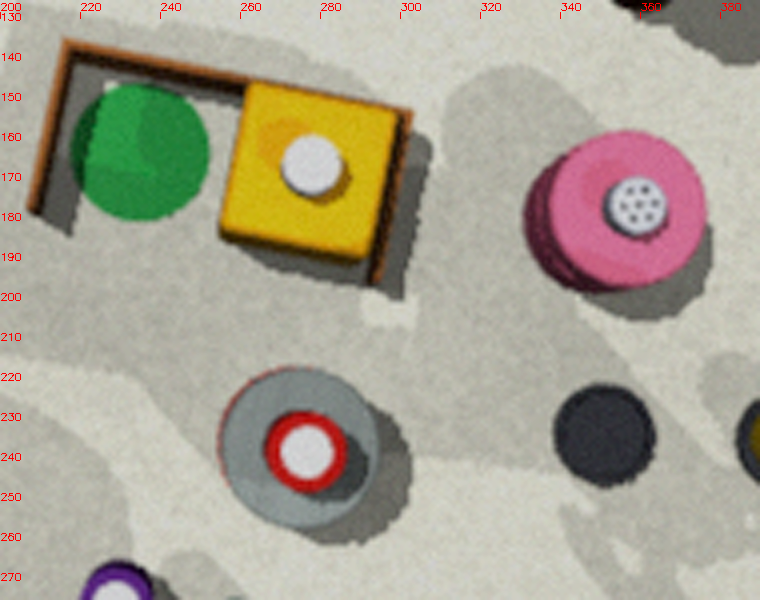

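The crop confirms the red cap with its white spot on the steel shaker (276,238). The empty dish is at (351,233), the mat at (235,163) and the tin in the right-hand bay. Next I'll compute positions and check them against the side view.

Run:
```python
from h import *
c=np.load("top0.npy",allow_pickle=True).item(); s=np.load("side0.npy",allow_pickle=True).item()
f=lambda x,y:(200+x/4-.375,125+y/4-.375)
P={}
for n,x,y,z in [("cap",306,452,112),("shoulder",299,447.5,72),("dish",605,435,11),("mat",141,152,0),("cbl",65,38,45),("cbr",412,110,45),("cfl",28,212,45),("cfr",383,287,45),("tin",312,165,92),("pink",628,209,72),("purple",118,600,40),("tbl",247,82,74),("tbr",398,113,74),("tfl",219,230,74),("tfr",360,258,74)]:
    p=atz(c,*f(x,y),z); P[n]=p; print(n,p,"side",proj(s,p))
print("teal",atz(c,260,286,40),"ycap",atz(c,402,235,40),"mill",atz(c,378,97,167),"pt",atz(c,361,115,0),"mill base", "bottle",atz(c,57,168,210))
a=P["cbr"]-P["cbl"];print(np.linalg.norm(a),np.degrees(np.arctan2(a[1],a[0]))+90)
cr=s["img"][120:250,190:350]; cr=cv2.convertScaleAbs(cv2.resize(cr,None,fx=4.5,fy=4.5,interpolation=cv2.INTER_CUBIC),alpha=1.4)
for n in ["cap","shoulder","dish","mat","cbl","tin","cfl"]:
    q=(proj(s,P[n])-[190,120]+.5)*4.5-.5; cv2.drawMarker(cr,tuple(int(round(k)) for k in q),(255,0,255),0,12,1)
cv2.imwrite("pics/c2.png",cr)
```

```text
cap [455.8 -22.7 112. ] side [298.7 169.7]
shoulder [456.1 -21.9  72. ] side [297.5 180.8]
dish [ 458.7 -214.3   11. ] side [301.9 159.1]
mat [636.9  69.5   0. ] side [229.8 211.4]
cbl [698.8 113.   45. ] side [204.1 206.9]
cbr [654.4 -94.1  45. ] side [236.1 164.8]
cfl [594.5 134.8  45. ] side [239.2 217.6]
cfr [548.6 -74.9  45. ] side [268.6 172.9]
tin [614.8 -29.7  92. ] side [244.3 166.7]
pink [ 591.1 -213.8   72. ] side [263.1 139. ]
purple [367.1  82.5  40. ] side [324.4 217.7]
tbl [665.9   5.6  74. ] side [224.6 176.6]
tbr [647.4 -81.4  74. ] side [237.3 160. ]
tfl [580.2  22.5  74. ] side [252.4 184.1]
tfr [563.6 -58.1  74. ] side [263.1 168. ]
teal [340.1  10.7  40. ] ycap [ 455.1 -328.    40. ] mill [ 747.2 -234.3  167. ] pt [ 757.6 -252.1    0. ] mill base bottle [595.9 398.3 210. ]
211.8059725314657 -12.10042506283213
```

View pics/c2.png

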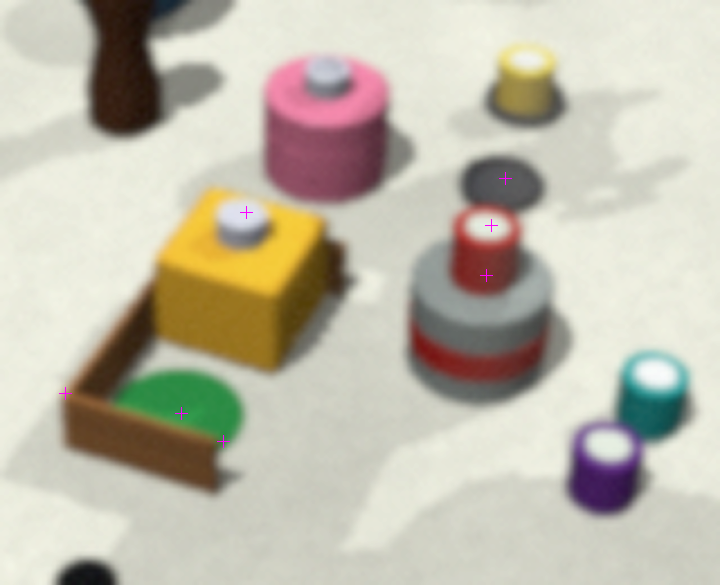

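The side crop agrees with the top-view positions to about 2 mm: mat at (181,413), dish at (505,179) and cap at (490,225) in the crop. Moving towards the cap, turning the tool to yaw −12°.

>>> play_rows(
  plan=[
    [20,32,0,0,0,-0.034,1],
    [20,32,0,0,0,-0.034,1],
    [20,32,0,0,0,-0.034,1],
    [20,32,0,0,0,-0.034,1],
    [20,32,0,0,0,-0.034,1],
  ],
  grip_force=30,
)

```text
time_s: 0.52
eef_pos: [251.8, -339.3, 227.6]
ee_rot: [-0.002, 0.998, 0.055, -0.0]
force: [1.0, 0.4, -0.5]
grip_width: 0.998
```

>>> play_rows(
  plan=[
    [20,32,0,0,0,-0.034,1],
    [20,32,0,0,0,-0.034,1],
    [20,32,0,0,0,-0.034,1],
    [20,32,0,0,0,-0.034,1],
    [20,32,0,0,0,-0.034,1],
  ],
)

```text
time_s: 0.93
eef_pos: [353.9, -170.0, 227.0]
ee_rot: [-0.003, 0.999, -0.036, -0.0]
force: [0.6, -0.7, -0.7]
grip_width: 1.001
```

>>> play_rows(
  plan=[
    [20.5,29.5,-12,0,0,-0.028,1],
    [20.5,29.5,-12,0,0,-0.028,1],
    [20.5,29.5,-12,0,0,-0.028,1],
    [20.5,29.5,-12,0,0,-0.028,1],
    [20,29.5,-12,0,0,-0.028,1],
  ],
)

```text
time_s: 1.35
eef_pos: [459.7, -13.2, 166.8]
ee_rot: [-0.001, 0.994, -0.109, 0.002]
force: [1.4, -1.5, 1.8]
grip_width: 1.0
```

>>> play_rows(
  plan=[
    [0,0,0,0,0,0,1],
    [0,0,0,0,0,0,1],
  ],
)

```text
time_s: 1.52
eef_pos: [460.5, -7.5, 163.8]
ee_rot: [-0.002, 0.994, -0.106, 0.0]
force: [0.9, -0.2, 0.2]
grip_width: 1.003
```

>>> play_rows(
  plan=[
    [-4.5,-15,0,0,0,0,1],
    [0,0,0,0,0,0,1],
    [0,0,0,0,0,0,1],
  ],
)

```text
time_s: 1.77
eef_pos: [455.1, -23.4, 163.6]
ee_rot: [-0.002, 0.994, -0.106, -0.001]
force: [0.1, 0.6, 0.2]
grip_width: 0.999
```

Run:
```python
from h import *
c=cap("wrist"); s=sense(); print(s["eef_pos"],s["ee_rot"])
im=c["img"].copy()
for p in ([455.8,-22.7,112],[455.8,-22.7,72]):
    q=proj(c,p); print(q); cv2.drawMarker(im,tuple(int(k) for k in q),(255,0,255),0,14,1)
cv2.imwrite("pics/w1.png",im)
t=cap("top"); hsv=cv2.cvtColor(c["img"],cv2.COLOR_BGR2HSV)
H,S,V=cv2.split(hsv); m=(((H<6)|(H>174))&(S>150)&(V>60)).astype(np.uint8)
k,l,st,ce=cv2.connectedComponentsWithStats(m)
for i in range(1,k):
    if st[i,4]>300: print(st[i])
```

```text
[455.16721455 -23.49163876 163.70218394] [-2.29797284e-03  9.94395792e-01 -1.05695017e-01 -5.40842091e-04]
[254.7 214. ]
[254.9 194.7]
[ 219  167   69   78 2485]
```

View pics/w1.png

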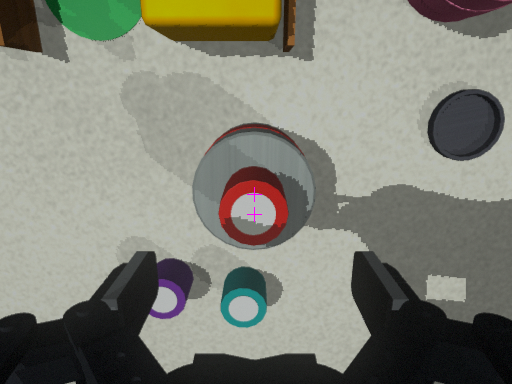

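The wrist view has the cap top at (254,212), and my projection falls at (254.7,214), so they agree within about 1 mm. The jaws straddle the cap, so I'm descending.

>>> play_rows(
  plan=[
    [1,0.5,-18,0,0,0,1],
    [0,0,-18,0,0,0,1],
    [0,0,-16,0,0,0,1],
    [0,0,-12,0,0,0,1],
    [0,0,-8,0,0,0,1],
  ],
)

```text
time_s: 2.28
eef_pos: [457.8, -24.0, 92.4]
ee_rot: [-0.002, 0.994, -0.107, 0.004]
force: [-0.5, 1.3, -0.5]
grip_width: 0.999
```

>>> play_rows(
  plan=[
    [0,0,0,0,0,0,1],
    [0,0,0,0,0,0,1],
  ],
)

```text
time_s: 2.45
eef_pos: [457.2, -24.0, 91.5]
ee_rot: [-0.002, 0.994, -0.108, 0.003]
force: [-0.3, -0.2, 1.0]
grip_width: 0.999
```

>>> play_rows(
  plan=[
    [-1,1.4,-6,0,0,0,1],
    [0,0,-4.5,0,0,0,1],
    [0,0,0,0,0,0,1],
    [0,0,0,0,0,0,1],
  ],
)

```text
time_s: 2.78
eef_pos: [457.1, -22.8, 81.9]
ee_rot: [-0.002, 0.994, -0.108, 0.004]
force: [0.8, 0.1, 0.0]
grip_width: 1.003
```

>>> play_rows(
  plan=[
    [0,0,0,0,0,0,0.2],
    [0,0,0,0,0,0,-0.2],
    [0,0,0,0,0,0,-0.6],
    [0,0,0,0,0,0,-1],
    [0,0,0,0,0,0,-1],
  ],
  grip_force=25,
)

```text
time_s: 3.2
eef_pos: [457.7, -22.9, 82.9]
ee_rot: [-0.001, 0.994, -0.108, 0.005]
force: [0.7, 0.1, -0.7]
grip_width: 0.503
```

>>> play_rows(
  plan=[
    [0,0,0,0,0,0,-1],
    [0,0,0,0,0,0,-1],
    [0,0,0,0,0,0,-1],
  ],
)

```text
time_s: 3.45
eef_pos: [457.7, -22.9, 82.9]
ee_rot: [-0.001, 0.994, -0.108, 0.005]
force: [0.2, -0.8, -0.3]
grip_width: 0.504
```

The jaws stopped at 0.504 (about 43 mm), so the cap is held. Lifting.

>>> play_rows(
  plan=[
    [0,0,6,0,0,0,-1],
    [0,0,12,0,0,0,-1],
    [0,0,16,0,0,0,-1],
    [0,0,18,0,0,0,-1],
    [0,0,18,0,0,0,-1],
  ],
)

```text
time_s: 3.87
eef_pos: [455.3, -22.2, 153.6]
ee_rot: [-0.002, 0.994, -0.108, 0.001]
force: [0.9, -0.0, -1.0]
grip_width: 0.505
```

Run:
```python
from h import *
for n in ("side","wrist","top"):
    c=cap(n); np.save(f"{n}1.npy",c,allow_pickle=True)
    if n=="side": a=cv2.resize(c["img"][100:250,190:350],None,fx=2.4,fy=2.4,interpolation=cv2.INTER_CUBIC)
    if n=="wrist": b=c["img"]; print(proj(c,[458.7,-214.3,11]))
b=cv2.resize(b,(416,360)) ; cv2.imwrite("pics/l1.png",np.hstack([a,b]))
s=sense();print(s["eef_pos"],s["grip_width"],s["force"])
```

```text
[474.4 130.3]
[456.02921033 -22.46403134 153.60079864] 0.5013453830954632 [ 0.17797902 -0.5889414  -0.42920831]
```

View pics/l1.png

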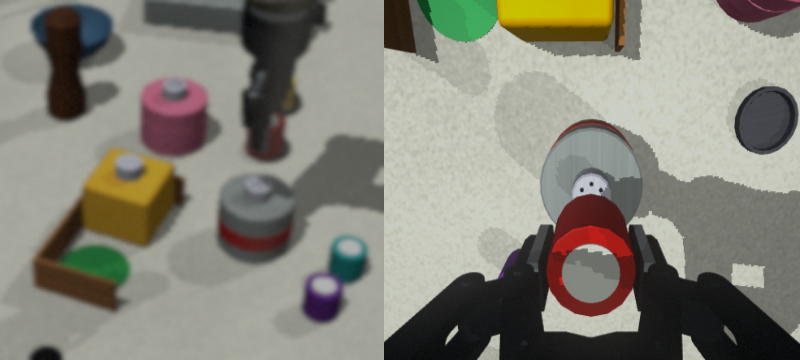

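The cap is off and held upright; the shaker stands with its bare sprinkle top. The dish shows at wrist pixel (470,127). Carrying the cap over to the dish.

>>> play_rows(
  plan=[
    [0.5,-20,0,0,0,0,-1],
    [0.5,-34,0,0,0,0,-1],
    [0.5,-36,0,0,0,0,-1],
    [0.5,-36,-5,0,0,0,-1],
    [0.5,-34,-5,0,0,0,-1],
  ],
)

```text
time_s: 4.43
eef_pos: [456.3, -182.2, 140.5]
ee_rot: [-0.003, 0.995, -0.103, 0.001]
force: [0.4, 0.2, -0.4]
grip_width: 0.505
```

>>> play_rows(
  plan=[
    [0.5,-20,-10,0,0,0,-1],
    [0,-8,-10,0,0,0,-1],
    [0,0,-10,0,0,0,-1],
    [0,0,0,0,0,0,-1],
    [0,0,0,0,0,0,-1],
  ],
)

```text
time_s: 4.85
eef_pos: [453.9, -215.7, 103.4]
ee_rot: [-0.005, 0.994, -0.107, -0.003]
force: [1.3, 0.5, 0.9]
grip_width: 0.504
```

Run:
```python
from h import *
s=sense();print(s["eef_pos"],s["ee_rot"],s["grip_width"])
c=cap("wrist"); np.save("wrist2.npy",c,allow_pickle=True); im=c["img"].copy()
for t in np.linspace(0,2*np.pi,90):
    for r,z in((31,11),(27,11)):
        q=proj(c,[458.7+r*np.cos(t),-214.3+r*np.sin(t),z]); cv2.circle(im,tuple(int(round(k)) for k in q),0,(255,0,255),-1)
cv2.imwrite("pics/w2.png",im)
```

```text
[ 453.87144162 -215.66743204  103.41552961] [-0.00532878  0.99428925 -0.10655165 -0.00269176] 0.5040922460483093
```

View pics/w2.png

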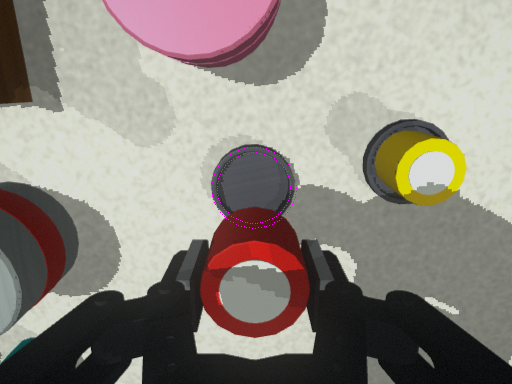

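The projected dish outline matches the dish at (254,185) within a pixel. The yellow cap at (415,162) is well clear of the fingers. Lowering.

>>> play_rows(
  plan=[
    [3,1.4,-12,0,0,0,-1],
    [0,0,-16,0,0,0,-1],
    [0,0,-16,0,0,0,-1],
    [0,0,-12,0,0,0,-1],
    [0,0,-6,0,0,0,-1],
  ],
)

```text
time_s: 5.32
eef_pos: [459.1, -210.9, 42.9]
ee_rot: [-0.004, 0.995, -0.104, 0.0]
force: [-0.2, 0.8, -1.4]
grip_width: 0.504
```

>>> play_rows(
  plan=[
    [0,0,0,0,0,0,-1],
    [0,0,0,0,0,0,-1],
  ],
)

```text
time_s: 5.48
eef_pos: [459.1, -209.6, 42.7]
ee_rot: [-0.004, 0.995, -0.103, -0.0]
force: [-0.4, -0.9, 0.1]
grip_width: 0.5
```

>>> play_rows(
  plan=[
    [-0.4,-4.7,-4,0,0,0,-1],
    [0,0,-6,0,0,0,-1],
    [0,0,-6,0,0,0,-1],
    [0,0,0,0,0,0,-1],
    [0,0,0,0,0,0,-1],
  ],
)

```text
time_s: 5.9
eef_pos: [459.9, -215.3, 27.5]
ee_rot: [-0.003, 0.995, -0.103, 0.001]
force: [-0.3, 0.3, -0.8]
grip_width: 0.505
```

>>> play_rows(
  plan=[
    [-1,0.8,-5,0,0,0,-1],
    [0,0,-4,0,0,0,-1],
    [0,0,-2,0,0,0,-1],
    [0,0,0,0,0,0,-1],
  ],
)

```text
time_s: 6.23
eef_pos: [458.8, -214.5, 15.5]
ee_rot: [-0.003, 0.995, -0.103, 0.001]
force: [-0.1, 0.4, -0.3]
grip_width: 0.501
```

>>> play_rows(
  plan=[
    [0,0,-1.5,0,0,0,-1],
    [0,0,0,0,0,0,-1],
  ],
)

```text
time_s: 6.4
eef_pos: [458.9, -214.5, 14.0]
ee_rot: [-0.003, 0.995, -0.103, 0.002]
force: [-0.8, 0.5, -1.3]
grip_width: 0.507
```

>>> play_rows(
  plan=[
    [0,0,-0.7,0,0,0,-1],
    [0,0,0,0,0,0,-1],
  ],
)

```text
time_s: 6.57
eef_pos: [459.0, -214.6, 14.0]
ee_rot: [-0.003, 0.995, -0.103, 0.002]
force: [0.6, -0.1, 0.0]
grip_width: 0.502
```

>>> play_rows(
  plan=[
    [0,0,-0.7,0,0,0,-1],
    [0,0,0,0,0,0,-1],
  ],
)

```text
time_s: 6.73
eef_pos: [459.1, -214.7, 14.0]
ee_rot: [-0.003, 0.995, -0.102, 0.002]
force: [-0.1, 0.0, -0.1]
grip_width: 0.504
```

>>> play_rows(
  plan=[
    [0,0,-1.5,0,0,0,-1],
    [0,0,0,0,0,0,-1],
  ],
)

```text
time_s: 6.9
eef_pos: [459.3, -214.8, 14.1]
ee_rot: [-0.002, 0.995, -0.102, 0.002]
force: [0.4, 0.6, -1.0]
grip_width: 0.498
```

It has stopped at z = 14.0, where I predicted the rim would touch the dish floor. Releasing gently and rising.

>>> play_rows(
  plan=[
    [0,0,0,0,0,0,0.05],
    [0,0,0,0,0,0,0.12],
    [0,0,0,0,0,0,0.2],
    [0,0,0,0,0,0,0.3],
    [0,0,0,0,0,0,0.4],
  ],
)

```text
time_s: 7.32
eef_pos: [459.4, -214.9, 13.6]
ee_rot: [-0.002, 0.995, -0.102, 0.002]
force: [-0.2, 1.0, -0.1]
grip_width: 0.699
```

>>> play_rows(
  plan=[
    [0,0,0,0,0,0,0.4],
    [0,0,6,0,0,0,0.4],
    [0,0,12,0,0,0,0.4],
    [0,0,25,0,0,0,0.4],
    [0,0,35,0,0,0,0.4],
  ],
)

```text
time_s: 7.73
eef_pos: [456.1, -212.5, 88.8]
ee_rot: [-0.006, 0.995, -0.103, -0.004]
force: [0.2, -1.2, 0.9]
grip_width: 0.702
```

>>> play_rows(
  plan=[
    [0,0,35,0,0,0,0.2],
    [0,0,30,0,0,0,0.1],
    [0,0,0,0,0,0,0.1],
  ],
)

```text
time_s: 7.98
eef_pos: [457.2, -213.2, 163.4]
ee_rot: [-0.004, 0.995, -0.102, 0.0]
force: [-0.1, 0.6, 0.0]
grip_width: 0.553
```

Run:
```python
from h import *
s=sense();print(s["eef_pos"],s["ee_rot"],s["grip_width"])
im=[]
for n in("top","side"):
    c=cap(n); np.save(f"{n}3.npy",c,allow_pickle=True); im.append(c["img"])
a=cv2.resize(im[0][130:280,220:420],None,fx=2.4,fy=2.4,interpolation=cv2.INTER_CUBIC)
b=cv2.resize(im[1][120:270,200:340],None,fx=2.3,fy=2.4,interpolation=cv2.INTER_CUBIC)
cv2.imwrite("pics/r1.png",np.hstack([a,b]))
```

```text
[ 457.2159921  -213.24391137  163.37047881] [-3.59700940e-03  9.94734476e-01 -1.02422461e-01  1.51075600e-04] 0.5533818369925209
```

View pics/r1.png

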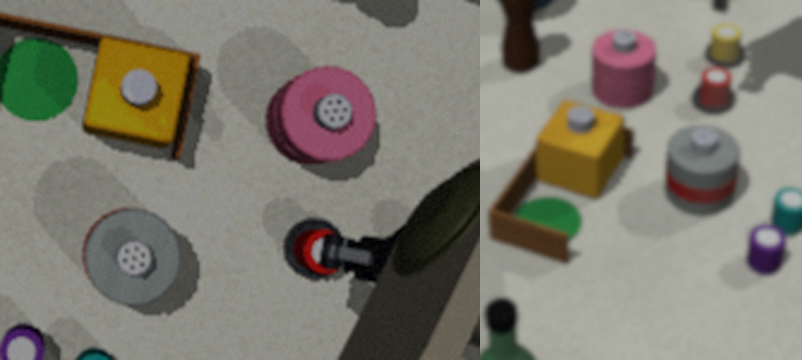

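The red cap stands upright, centred in the dish ((315,248) in the left half, (715,90) in the right). The shaker hasn't moved, and its sprinkle top is bare. A straight slide would clip the tin's corner. So I'll push it first along the caddy's +y until it lines up with the bay, then along the caddy's +x, cradled by two half-open fingers.

>>> play_rows(
  plan=[
    [-1.3,9,0,0,0,0.12,0],
    [-1.3,9,0,0,0,0.12,0],
    [-1.3,9,0,0,0,0.12,0],
    [-1.3,9,0,0,0,0.12,0],
    [-1.3,9,0,0,0,0.12,0],
  ],
)

```text
time_s: 8.5
eef_pos: [446.2, -165.2, 152.6]
ee_rot: [-0.008, 0.979, 0.205, -0.009]
force: [0.2, 0.3, -0.2]
grip_width: 0.496
```

>>> play_rows(
  plan=[
    [-1.3,9,0,0,0,0.12,0],
    [-1.3,9,0,0,0,0.12,0],
    [-1.3,9,0,0,0,0.12,0],
    [-1.3,9,0,0,0,0.12,0],
    [-1.3,9,0,0,0,0.12,0],
  ],
)

```text
time_s: 8.92
eef_pos: [435.8, -116.1, 145.3]
ee_rot: [-0.01, 0.868, 0.496, -0.016]
force: [-1.0, 0.0, 0.3]
grip_width: 0.499
```

>>> play_rows(
  plan=[
    [-1.3,9,0,0,0,0.12,0],
    [-1.3,9,0,0,0,0.12,0],
    [-1.3,9,0,0,0,0.12,0],
    [0,0,0,0,0,0,0],
    [0,0,0,0,0,0,0],
  ],
)

```text
time_s: 9.33
eef_pos: [427.9, -85.0, 138.8]
ee_rot: [-0.013, 0.759, 0.651, -0.02]
force: [0.6, -0.9, -0.3]
grip_width: 0.503
```

```bash
cat >> h.py <<'E'
from scipy.spatial.transform import Rotation as Ro
A=np.radians(-12.1)
def corr(yaw):
    s=sense(); w,x,y,z=s["ee_rot"]; R=Ro.from_quat([x,y,z,w]); T=Ro.from_euler("z",yaw,degrees=True)*Ro.from_euler("x",180,degrees=True)
    p=s["eef_pos"]; c,n=np.cos(A),np.sin(A)
    print("t",round(s["time_s"],2),"pos",p.round(1),"caddy",np.round([c*p[0]+n*p[1],-n*p[0]+c*p[1]],1),"rotvec",(T*R.inv()).as_rotvec().round(3),"F",s["force"].round(1),"dir",R.as_matrix()[:,2].round(3))
def w(X,Y): c,n=np.cos(A),np.sin(A); print("world",np.round([c*X-n*Y,n*X+c*Y],1))
E
python3 - <<'E'
from h import *
corr(77.9); w(450.7,-0.8)
E
```

```text
t 9.33 pos [427.9 -85.  138.8] caddy [436.2   6.6] rotvec [ 0.005 -0.048 -0.058] F [ 0.6 -0.9 -0.3] dir [-0.048 -0.007 -0.999]
world [440.5 -95.3]
```

>>> play_rows(
  plan=[
    [6,-8,0,0.005,-0.048,-0.058,0],
    [6,-6,-12,0,0,0,0],
    [0,0,-20,0,0,0,0],
    [0,0,-20,0,0,0,0],
    [0,0,-16,0,0,0,0],
  ],
)

```text
time_s: 9.75
eef_pos: [441.3, -102.3, 68.6]
ee_rot: [0.002, 0.785, 0.619, 0.002]
force: [-0.0, -1.0, 0.1]
grip_width: 0.5
```

>>> play_rows(
  plan=[
    [0,0,-10,0,0,0,0],
    [0,0,-8,0,0,0,0],
    [0,0,0,0,0,0,0],
    [0,0,0,0,0,0,0],
  ],
)

```text
time_s: 10.08
eef_pos: [439.0, -103.2, 45.1]
ee_rot: [-0.002, 0.79, 0.614, -0.0]
force: [-0.0, -0.6, 0.2]
grip_width: 0.504
```

```bash
python3 -c "
from h import *
corr(77.9)"
```

```text
t 10.08 pos [ 439.  -103.2   45.1] caddy [450.8  -8.9] rotvec [-0.003 -0.003  0.038] F [-0.  -0.6  0.2] dir [-0.003  0.003 -1.   ]
```

>>> play_rows(
  plan=[
    [0,0,-6,0,0,0.03,0],
    [0,0,-4,0,0,0,0],
    [2,9,0,0,0,0,0],
    [1.5,8,0,0,0,0,0],
    [1.5,7,0,0,0,0,0],
  ],
)

```text
time_s: 10.5
eef_pos: [445.4, -79.3, 36.7]
ee_rot: [-0.0, 0.783, 0.622, 0.0]
force: [-0.1, -0.3, -0.0]
grip_width: 0.499
```

>>> play_rows(
  plan=[
    [1,5,0,0,0,0,0],
    [1,5,0,0,0,0,0],
    [1,5,0,0,0,0,0],
  ],
)

```text
time_s: 10.75
eef_pos: [449.0, -61.7, 37.5]
ee_rot: [0.0, 0.782, 0.623, 0.0]
force: [-0.2, -2.1, -0.8]
grip_width: 0.503
```

```bash
python3 -c "
from h import *
corr(77.9)"
```

```text
t 10.75 pos [449.  -61.7  37.5] caddy [452.   33.8] rotvec [-0.     0.001  0.015] F [-0.2 -2.1 -0.8] dir [ 0.001  0.    -1.   ]
```

>>> play_rows(
  plan=[
    [1.8,9.8,-1,0,0,0.005,0],
    [1.8,9.8,0,0,0,0.005,0],
    [1.8,9.8,0,0,0,0,0],
    [1.8,9.8,0,0,0,0,0],
    [1.8,9.8,0,0,0,0,0],
  ],
)

```text
time_s: 11.17
eef_pos: [459.2, -8.5, 36.9]
ee_rot: [0.001, 0.779, 0.627, 0.001]
force: [-0.5, -3.2, -0.1]
grip_width: 0.5
```

```bash
cat >> h.py <<'E'
def shk(guess):
    """shoulder disc centre from top view: best ring of r=46 at z=72 by gray/low-saturation mask centroid around guess"""
    c=cap("top"); hsv=cv2.cvtColor(c["img"],cv2.COLOR_BGR2HSV)
    g=proj(c,list(guess)+[72]); return c,g
E
python3 -c "
from h import *
corr(77.9)
c=cap('side'); np.save('side4.npy',c,allow_pickle=True);t=cap('top');np.save('top4.npy',t,allow_pickle=True)
a=cv2.resize(t['img'][130:280,210:350],None,fx=2.8,fy=2.8,interpolation=cv2.INTER_CUBIC)
b=cv2.resize(c['img'][120:270,200:340],None,fx=2.8,fy=2.8,interpolation=cv2.INTER_CUBIC)
cv2.imwrite('pics/p1.png',np.hstack([a,b]))
"
```

```text
t 11.17 pos [459.2  -8.5  36.9] caddy [450.8  87.9] rotvec [0.001 0.002 0.004] F [-0.5 -3.2 -0.1] dir [ 0.002 -0.001 -1.   ]
```

View pics/p1.png

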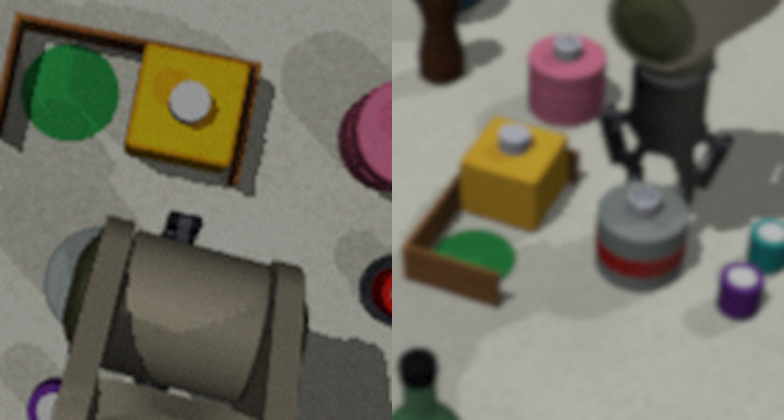

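The side view shows the shaker upright and cradled, with its top at full-image pixel (290,191), moving as planned. I'll measure it numerically.

```bash
cat >> h.py <<'E'
from scipy.optimize import minimize
def band(c):
    h=cv2.cvtColor(c["img"],cv2.COLOR_BGR2HSV);H,S,V=cv2.split(h)
    m=(((H<8)|(H>172))&(S>120)&(V>50)).astype(np.uint8); m[:150]=0; m[:,:215]=0;m[:,345:]=0
    k,l,s,ce=cv2.connectedComponentsWithStats(m); i=1+s[1:,4].argmax(); return s[i],ce[i]
def cad(p): c,n=np.cos(A),np.sin(A); return np.round([c*p[0]+n*p[1],-n*p[0]+c*p[1]],1)
E
python3 -c "
from h import *
for f,e in (('side0',1),('side3',1),('side4',1)):
    c=np.load(f+'.npy',allow_pickle=True).item(); print(band(c))
print(atz(c,290.4,190.7,90),cad(atz(c,290.4,190.7,90)))
print(proj(c,[456.1,-21.9,90]))
w(450.8,140)
"
```

```text
(array([282, 193,  28,  11, 139], dtype=int32), array([294.85611511, 199.64028777]))
(array([282, 193,  28,  11, 134], dtype=int32), array([294.7761194 , 199.68656716]))
(array([274, 207,  29,  12, 153], dtype=int32), array([287.14379085, 214.09803922]))
[469.   47.6  90. ] [448.6 144.9]
[297.9 175.9]
world [470.1  42.4]
```

```bash
cat >> h.py <<'E'
def shpos(c=None):
    c=cap("side") if c is None else c
    _,q=band(c); c0=np.load("side0.npy",allow_pickle=True).item(); _,q0=band(c0)
    p=np.array([456.1,-21.9])+(atz(c,*q,30)-atz(c0,*q0,30))[:2]; print("shaker",p.round(1),"caddy",cad(p))
E
python3 -c "
from h import *
shpos(np.load('side4.npy',allow_pickle=True).item())"
```

```text
shaker [469.9  43.1] caddy [450.4 140.6]
```

>>> play_rows(
  plan=[
    [2.1,11,-1,0,0,0,0],
    [2.1,11,0,0,0,0,0],
    [2.1,11,0,0,0,0,0],
    [2,9,0,0,0,0,0],
    [1.2,6,0,0,0,0,0],
  ],
)

```text
time_s: 11.68
eef_pos: [469.2, 40.9, 36.1]
ee_rot: [0.002, 0.779, 0.628, 0.0]
force: [-0.6, -2.1, 1.0]
grip_width: 0.498
```

>>> play_rows(
  plan=[
    [0.5,2,0,0,0,0,0],
    [0,0,0,0,0,0,0],
  ],
)

```text
time_s: 11.85
eef_pos: [469.9, 43.8, 36.1]
ee_rot: [0.002, 0.778, 0.628, 0.0]
force: [-0.2, -1.8, 1.5]
grip_width: 0.503
```

```bash
python3 -c "
from h import *
corr(77.9);shpos()"
```

```text
t 11.85 pos [469.9  43.8  36.1] caddy [450.3 141.3] rotvec [0.002 0.002 0.002] F [-0.2 -1.8  1.5] dir [ 0.002 -0.002 -1.   ]
shaker [480.2  95.4] caddy [449.5 193.9]
```

Another 6 mm is needed to reach Y ≈ 200.

>>> play_rows(
  plan=[
    [0.8,3.5,0,0,0,0,0],
    [0.5,2.2,0,0,0,0,0],
    [0,0,0,0,0,0,0],
  ],
)

```text
time_s: 12.15
eef_pos: [471.1, 48.9, 36.1]
ee_rot: [0.001, 0.779, 0.627, 0.0]
force: [0.5, -0.1, -0.1]
grip_width: 0.504
```

```bash
python3 -c "
from h import *
corr(77.9);shpos()"
```

```text
t 12.15 pos [471.1  48.9  36.1] caddy [450.4 146.6] rotvec [0.002 0.002 0.003] F [ 0.5 -0.1 -0.1] dir [ 0.002 -0.002 -1.   ]
shaker [480.5 100.4] caddy [448.8 198.9]
```

The shaker is lined up at caddy (449,199). I'll back off, rise, turn −90° and go round behind it, staying clear of the purple cap at caddy (342,158).

>>> play_rows(
  plan=[
    [-3,-14,0,0,0,0,0],
    [-3,-15,5,0,0,0,0],
    [-2,-10,30,0,0,0,0],
    [0,0,38,0,0,0,0],
    [0,0,35,0,0,0,0],
  ],
)

```text
time_s: 12.62
eef_pos: [458.1, 9.7, 141.2]
ee_rot: [-0.005, 0.779, 0.627, -0.004]
force: [0.8, 0.6, -0.4]
grip_width: 0.499
```

>>> play_rows(
  plan=[
    [-3.7,8,5,0,0,-0.12,0],
    [-3.7,8,2,0,0,-0.12,0],
    [-3.7,8,2,0,0,-0.12,0],
    [-3.7,8,2,0,0,-0.12,0],
    [-3.7,8,2,0,0,-0.12,0],
  ],
)

```text
time_s: 13.03
eef_pos: [442.5, 49.2, 162.7]
ee_rot: [-0.001, 0.933, 0.359, 0.003]
force: [0.3, 0.3, -0.4]
grip_width: 0.501
```

>>> play_rows(
  plan=[
    [-3.7,8,2,0,0,-0.12,0],
    [-3.7,8,2,0,0,-0.12,0],
    [-3.7,8,2,0,0,-0.12,0],
    [-3.7,8,2,0,0,-0.12,0],
    [-3.7,8,2,0,0,-0.12,0],
  ],
)

```text
time_s: 13.45
eef_pos: [422.6, 91.6, 173.1]
ee_rot: [-0.001, 0.999, 0.054, 0.003]
force: [0.0, 0.2, 0.6]
grip_width: 0.502
```

>>> play_rows(
  plan=[
    [-3.7,8,0,0,0,-0.12,0],
    [-3.7,8,0,0,0,-0.12,0],
    [-3.7,8,0,0,0,-0.12,0],
    [0,0,0,0,0,0,0],
    [0,0,0,0,0,0,0],
  ],
)

```text
time_s: 13.87
eef_pos: [410.2, 118.1, 173.5]
ee_rot: [-0.001, 0.991, -0.133, 0.004]
force: [-0.3, -0.2, -0.3]
grip_width: 0.496
```

```bash
python3 -c "
from h import *
corr(-12.1);shpos();w(382,199)
c=np.load('top3.npy',allow_pickle=True).item();H,S,V=cv2.split(cv2.cvtColor(c['img'],cv2.COLOR_BGR2HSV))
m=((H>125)&(H<150)&(S>120)&(V>40)); m[:240]=0;v,u=np.where(m); print(u.min(),u.max(),v.min(),v.max()); p=atz(c,(u.min()+u.max())/2,(v.min()+v.max())/2,38);print('purple',p,cad(p))"
```

```text
t 13.87 pos [410.2 118.1 173.5] caddy [376.4 201.4] rotvec [-0.002  0.008  0.055] F [-0.3 -0.2 -0.3] dir [ 0.008  0.001 -1.   ]
shaker [481.  100.3] caddy [449.3 198.9]
world [415.2 114.5]
220 237 266 284
purple [365.9  84.1  38. ] [340.1 158.9]
```

>>> play_rows(
  plan=[
    [5,-3.6,-10,0,0.008,0.055,0],
    [0,0,-28,0,0,0,0],
    [0,0,-28,0,0,0,0],
    [0,0,-20,0,0,0,0],
    [0,0,0,0,0,0,0],
  ],
)

```text
time_s: 14.33
eef_pos: [417.6, 112.1, 85.9]
ee_rot: [-0.001, 0.995, -0.096, 0.003]
force: [-0.5, 0.4, -0.8]
grip_width: 0.499
```

>>> play_rows(
  plan=[
    [0,0,0,0,0,0,0],
  ],
)

```text
time_s: 14.42
eef_pos: [417.7, 111.8, 85.8]
ee_rot: [-0.001, 0.995, -0.096, 0.002]
force: [-0.2, 0.7, 0.3]
grip_width: 0.498
```

```bash
python3 -c "
from h import *
corr(-12.1)"
```

```text
t 14.42 pos [417.7 111.8  85.8] caddy [385.  196.8] rotvec [-0.002  0.004 -0.02 ] F [-0.2  0.7  0.3] dir [ 0.004  0.002 -1.   ]
```

>>> play_rows(
  plan=[
    [-2.3,2.5,-8,0,0.004,-0.02,0],
    [0,0,-15,0,0,0,0],
    [0,0,-15,0,0,0,0],
    [0,0,-9,0,0,0,0],
    [0,0,0,0,0,0,0],
  ],
)

```text
time_s: 14.83
eef_pos: [418.5, 114.2, 41.2]
ee_rot: [-0.002, 0.994, -0.106, 0.005]
force: [0.2, 0.0, 0.9]
grip_width: 0.501
```

```bash
python3 -c "
from h import *
corr(-12.1);shpos()"
```

```text
t 14.83 pos [418.5 114.2  41.2] caddy [385.3 199.4] rotvec [-0.002  0.009  0.001] F [0.2 0.  0.9] dir [ 0.009  0.002 -1.   ]
shaker [480.4 100.1] caddy [448.7 198.6]
```

>>> play_rows(
  plan=[
    [5,-1,-4,0,0.005,0,0],
    [5,-1.2,0,0,0,0,0],
    [7,-1.5,0,0,0,0,0],
    [9.8,-2.1,0,0,0,0,0],
    [9.8,-2.1,0,0,0,0,0],
  ],
)

```text
time_s: 15.3
eef_pos: [458.1, 106.2, 40.5]
ee_rot: [-0.001, 0.994, -0.106, 0.003]
force: [-0.6, 0.4, 0.0]
grip_width: 0.494
```

>>> play_rows(
  plan=[
    [9.8,-2.1,0,0,0,0,0],
    [9.8,-2.1,0,0,0,0,0],
    [8,-1.7,0,0,0,0,0],
    [5,-1.1,0,0,0,0,0],
  ],
)

```text
time_s: 15.63
eef_pos: [494.6, 98.2, 41.5]
ee_rot: [-0.002, 0.994, -0.106, 0.003]
force: [-1.5, 0.5, -1.4]
grip_width: 0.5
```

```bash
python3 -c "
from h import *
corr(-12.1);shpos()"
```

```text
t 15.63 pos [494.6  98.2  41.5] caddy [463.  199.7] rotvec [-0.003  0.006  0.001] F [-1.5  0.5 -1.4] dir [ 0.006  0.003 -1.   ]
shaker [543.1  90.1] caddy [512.1 201.9]
```

>>> play_rows(
  plan=[
    [8,-1.9,-2,0,0,0,0],
    [9.8,-2.3,-2,0,0,0,0],
    [9.8,-2.3,0,0,0,0,0],
    [9.8,-2.2,0,0,0,0,0],
    [6,-1.3,0,0,0,0,0],
  ],
)

```text
time_s: 16.1
eef_pos: [538.1, 88.5, 38.3]
ee_rot: [-0.002, 0.994, -0.105, 0.001]
force: [-2.6, 0.7, -0.3]
grip_width: 0.497
```

```bash
python3 -c "
from h import *
corr(-12.1)
c=cap('side'); t=cap('top'); np.save('side5.npy',c,allow_pickle=True)
a=cv2.resize(t['img'][120:250,200:330],None,fx=3,fy=3,interpolation=cv2.INTER_CUBIC)
b=cv2.resize(c['img'][130:260,190:320],None,fx=3,fy=3,interpolation=cv2.INTER_CUBIC)
cv2.imwrite('pics/p2.png',cv2.convertScaleAbs(np.hstack([a,b]),alpha=1.3))
"
```

```text
t 16.1 pos [538.1  88.5  38.3] caddy [507.6 199.3] rotvec [-0.003  0.002  0.   ] F [-2.6  0.7 -0.3] dir [ 0.002  0.003 -1.   ]
```

View pics/p2.png

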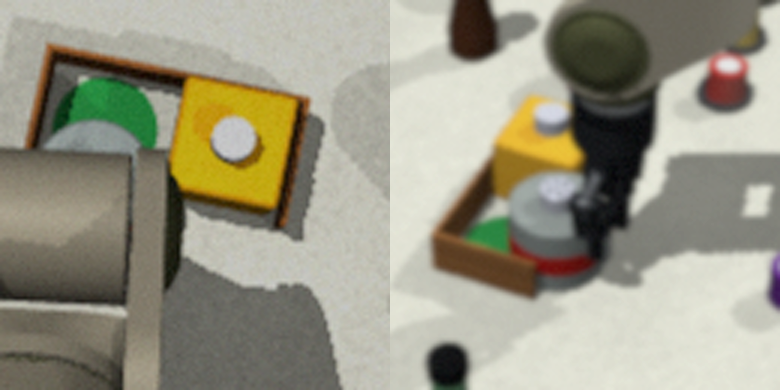

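The top view shows the shaker entering the bay between the left wall and the tin, with its leading edge at crop (93,122). The tin is untouched, and the red cap still stands in its dish. Pushing on, slowing before the wall.

>>> play_rows(
  plan=[
    [8,-1.6,-1,0,0,0,0],
    [8.8,-1.7,0,0,0,0,0],
    [8.8,-1.7,0,0,0,0,0],
    [6,-1.2,0,0,0,0,0],
    [3,-0.6,0,0,0,0,0],
  ],
)

```text
time_s: 16.62
eef_pos: [571.3, 82.3, 37.5]
ee_rot: [-0.002, 0.994, -0.105, -0.001]
force: [-2.8, 0.0, 0.5]
grip_width: 0.499
```

```bash
python3 -c "
from h import *
corr(-12.1)
c=np.load('side5.npy',allow_pickle=True).item(); p=atz(c,246.3,192.7,90);print(p,cad(p))"
```

```text
t 16.62 pos [571.3  82.3  37.5] caddy [541.4 200.3] rotvec [-0.004 -0.002 -0.001] F [-2.8  0.   0.5] dir [-0.002  0.004 -1.   ]
[586.1  81.   90. ] [556.1 202.1]
```

>>> play_rows(
  plan=[
    [4.5,-1,0,0,0,0,0],
    [4,-0.9,0,0,0,0,0],
    [2,-0.4,0,0,0,0,0],
    [1.5,-0.3,0,0,0,0,0],
  ],
)

```text
time_s: 16.95
eef_pos: [583.7, 79.8, 37.5]
ee_rot: [-0.002, 0.994, -0.105, -0.002]
force: [-3.1, -0.5, 1.9]
grip_width: 0.5
```

>>> play_rows(
  plan=[
    [1.5,-0.3,0,0,0,0,0],
    [1.5,-0.3,0,0,0,0,0],
  ],
)

```text
time_s: 17.12
eef_pos: [586.7, 79.3, 37.5]
ee_rot: [-0.002, 0.994, -0.105, -0.002]
force: [-2.4, 0.8, 1.3]
grip_width: 0.5
```

>>> play_rows(
  plan=[
    [1.5,-0.3,0,0,0,0,0],
    [1,-0.2,0,0,0,0,0],
  ],
)

```text
time_s: 17.28
eef_pos: [588.3, 79.0, 37.4]
ee_rot: [-0.002, 0.994, -0.105, -0.004]
force: [-12.6, 1.5, 7.8]
grip_width: 0.503
```

>>> play_rows(
  plan=[
    [1.5,-0.3,0,0,0,0,0],
    [1,-0.2,0,0,0,0,0],
  ],
)

```text
time_s: 17.45
eef_pos: [588.1, 79.0, 37.5]
ee_rot: [-0.002, 0.994, -0.105, -0.007]
force: [-8.8, 0.6, 5.1]
grip_width: 0.503
```

The force jumped to 12.6 N and the motion stalled, so the shaker is against the back wall. Backing straight off.

>>> play_rows(
  plan=[
    [-2,0.4,0,0,0,0,0],
    [-5,1.1,0,0,0,0,0],
    [-15,3.2,0,0,0,0,0],
    [-25,5.3,0,0,0,0,0],
    [-30,6.4,0,0,0,0,0],
  ],
)

```text
time_s: 17.87
eef_pos: [514.1, 94.2, 38.1]
ee_rot: [-0.002, 0.994, -0.106, -0.002]
force: [0.3, 0.1, -0.4]
grip_width: 0.494
```

>>> play_rows(
  plan=[
    [-15,3,30,0,0,0,0],
    [0,0,38,0,0,0,0],
    [0,0,38,0,0,0,0],
    [-35,-10,15,0,0,0,0],
    [-35,-10,0,0,0,0,0],
  ],
)

```text
time_s: 18.28
eef_pos: [424.1, 78.6, 162.5]
ee_rot: [-0.001, 0.995, -0.104, -0.001]
force: [0.7, -0.1, -0.4]
grip_width: 0.502
```

>>> play_rows(
  plan=[
    [-20,-38,0,0,0,0,0],
    [0,-38,0,0,0,0,0],
    [0,-38,0,0,0,0,0],
    [0,-38,0,0,0,0,0],
    [0,-38,0,0,0,0,0],
  ],
)

```text
time_s: 18.7
eef_pos: [398.6, -112.3, 165.8]
ee_rot: [0.0, 0.995, -0.099, 0.006]
force: [2.0, 0.6, -0.5]
grip_width: 0.504
```

```bash
python3 -c "
from h import *
corr(-12.1)
c=cap('side'); t=cap('top'); np.save('side6.npy',c,allow_pickle=True); np.save('top6.npy',t,allow_pickle=True)
a=cv2.resize(t['img'][125:255,200:420],None,fx=3.6,fy=3.6,interpolation=cv2.INTER_CUBIC)[:,:480]
b=cv2.resize(c['img'][110:240,200:288],None,fx=3.6,fy=3.6,interpolation=cv2.INTER_CUBIC)
cv2.imwrite('pics/f.png',cv2.convertScaleAbs(np.hstack([a,b]),alpha=1.3))
"
```

```text
t 18.7 pos [ 398.6 -112.3  165.8] caddy [413.2 -26.2] rotvec [ 0.001  0.012 -0.013] F [ 2.   0.6 -0.5] dir [ 0.012 -0.001 -1.   ]
```

View pics/f.png

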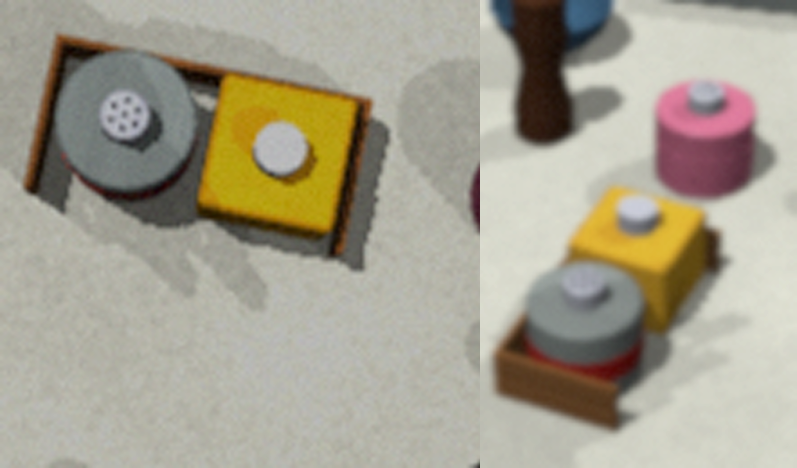

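The picture shows the shaker standing upright in the bay, with its shoulder disc at crop (125,122) and its neck at (126,116). It reaches the back wall, and the tin is in its place. Last numeric checks follow.

```bash
python3 -c "
from h import *
a=np.load('top0.npy',allow_pickle=True).item();t=np.load('top6.npy',allow_pickle=True).item()
for u,v,z in((125.5,122.5,72),(126,116,90)):
    p=atz(t,200+(u+.5)/3.6-.5,125+(v+.5)/3.6-.5,z);print(p,cad(p))
def d(c,lo,hi,box):
    h=cv2.inRange(cv2.cvtColor(c['img'],cv2.COLOR_BGR2HSV),lo,hi);x0,y0,x1,y1=box;v,u=np.where(h[y0:y1,x0:x1]);return round(u.mean()+x0,2),round(v.mean()+y0,2),len(u)
for n,lo,hi,b in(('tin',(20,150,80),(32,255,255),(250,135,310,205)),('ycap',(20,150,80),(32,255,255),(380,215,425,255)),('bottle',(40,60,20),(85,255,255),(40,150,120,200)),('mill',(0,60,10),(20,255,90),(340,75,400,135)),('red',(0,150,60),(6,255,255),(330,215,372,255))):
    print(n,d(a,lo,hi,b) if n!='red' else '',d(t,lo,hi,b))
print(proj(t,[458.7,-214.3,43]))
"
```

```text
[634.9  67.8  72. ] [606.6 199.4]
[636.1  66.8  90. ] [608.  198.7]
tin (np.float64(276.44), np.float64(167.21), 1231) (np.float64(276.52), np.float64(167.27), 1244)
ycap (np.float64(401.91), np.float64(235.2), 138) (np.float64(401.81), np.float64(235.06), 139)
bottle (np.float64(81.63), np.float64(174.87), 822) (np.float64(81.79), np.float64(174.92), 843)
mill (np.float64(372.17), np.float64(104.55), 820) (np.float64(372.25), np.float64(104.62), 835)
red  (np.float64(354.38), np.float64(234.46), 145)
[354.8 234. ]
```

All the checks agree, so I'm holding still briefly and then handing in.

>>> play_rows(
  plan=[
    [0,0,0,0,0,0,0],
    [0,0,0,0,0,0,0],
    [0,0,0,0,0,0,0],
  ],
)

```text
time_s: 19.05
eef_pos: [398.9, -115.1, 165.7]
ee_rot: [0.001, 0.995, -0.103, 0.007]
force: [-0.1, 1.0, -0.4]
grip_width: 0.498
```

```bash
python3 -c "
from h import *
print(sense()['dq'].round(3)); print(ctrl.finish_job())"
```

```text
[ 0.014 -0.005  0.007  0.    -0.006  0.005]
the job is handed in; nothing more can be done
None
```

The job is done and handed in at about 19 s of the 72 s. The red cap stands open side down in the empty dish, and the open shaker stands in the free bay against the back wall. I slid the shaker along the counter in two pushes, with two half-open fingers against its side, and never touched the sprinkle top.

**Last checks:**
- **Red cap:** it is within about 0.6 px of the dish centre in the top view.
- **Back wall:** the force jumped from about 3 N to 12.6 N and the motion stalled, so the shaker had reached the wall.
- **Things not to shift:** the tin, yellow cap, oil bottle and mill are within 0.2 px of where they began.

**One small disagreement:** the final picture puts the shaker's axis 1–2 mm short of the touching position I worked out. That is within the 2 mm calibration error, so I trusted the contact force and did not push again.

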